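# Leak-check of a solvent chest with a vapour sniffer

## Robot

A 6-joint arm with a two-finger parallel gripper is mounted at the origin on the work surface. World frame = base frame: x ahead of the robot, y to its left, z up, the work surface at z = 0. Lengths are in mm, angles in rad, forces in N, time in s.
With the tool pointing down it reaches from about 400 to 925 mm from the base axis. Payload 12.5 kg.
Tool frame: the origin (TCP) lies between the finger pads; the fingertips stand 11 mm ahead of it and the grasp point (between the pads) lies 8 mm behind it (env.tip_extent is the distance from the TCP to the fingertips, in mm); x points along the fingers, z is the direction in which the jaws open and shut, and the axes are right-handed (so a half turn about x gives the same grasp; the last joint's range is limited). The gripper opens to 95 mm and grips with 3 to 60 N. Pads are 20 mm wide; open, the fingers measure 119 mm over their backs; the gripper's body (75 mm by 180 mm) begins 59 mm behind the grasp point.
Start: joints at [-1.226, 0.491, 1.559, -0, 1.092, -0.106], TCP at [272.328, -562.568, 225.661] pointing down, gripper open.
Joint ranges: [-3.1, 3.1], [-0.84, 2.19], [0.05, 2.79], [-1.13, 4.28], [0.06, 2.93], [-2.69, 2.69]. Speed limits (rad/s): [2.22, 2.22, 2.79, 3.14, 3.14, 3.14].

## Interface

Orientations are given as [roll, pitch, yaw] about the fixed x, y, z axes, in that order (R = Rz(yaw) Ry(pitch) Rx(roll)).
In Python, from cell import status, imaging, env gives the robot as it stands. The module is installed in compiled form; this text tells all that it offers.
- The arm moves only by the tool apply_moves, never from a script. Its argument "increments" is a list of rows, each a list of 5 numbers: the closure, from 0 (fully open) to 1 (shut), then the shift along the tool's x, y, z in mm, then the turn about the tool's x in degrees. A call has 1 to 10 rows; each row shifts and turns the commanded pose from where the row before left it, along the tool's axes as they then stand; what a row does not reach is not made up. A row lasts 1/10 s, in which the tool goes at most 50 mm and 8.59 degrees, less where a joint would pass 70% of its speed; a pose out of reach is approached as far as the arm can. A call with a gripper value outside its range is refused whole. The fingers move at their own pace and stop on an object; the grip force is fixed at half the most. Time passes only in rows, so rows that do not move let the fingers close. It gives the time, the measured TCP pose, the force and the opening at its end, in the units of the state.
- status.state(): the state, without advancing time (a new reading comes with each control period).
- imaging.read_camera(name): name is "scene" or "top" or "wrist"; returns a dict with "pixels" (384x512x3 uint8, red, green, blue), "fovy" (degrees; the focal length in pixels is half the picture's height over the tangent of half this angle, whatever the lens; pixels are square), "cx", "cy" (the principal point, pixels), "distortion" ([k1, k2, p1, p2, k3] as OpenCV has them; the pictures are not rectified), "R" (3x3) and "t" (3): a world point X has camera coordinates R X + t. Camera axes: x right, y down, z forward; pixel columns grow to the right and rows downward; lengths in mm; the calibration is good to about 2 mm. A picture is of the moment at which its call begins. There is no depth.
- env.job_done(): hands the job in, once; it reports no verdict.
The state is a dict: "t": time; "joints": joint angles; "qvel": joint speeds; "tau": joint torques, N m; "eef_pos": TCP position; "tcp_rot": TCP orientation; "ft_force": force on the tool from outside, world axes, zero at the start; "moment": the same for the moment, N m; "opening": opening from 0.0 (shut) to 1.0 (fully open).
Only numpy, scipy, OpenCV 4.12 (cv2) and the standard library are available. Lean on these libraries where they do the work, as an engineer would, in place of code of your own. Each camera call takes 0.05 s, during which the arm holds its last target. There are 200 camera calls.

## Task

Leak-check the yellow solvent chest: lift the vapour sniffer out of its stand and draw its probe tip in one slow pass, about 2 cm a second and no more than 1 cm above the surface, along the black gasket joint on top of the chest, from the joint's left end (seen from the robot) to its right end. Then sample the air inside: pass the flat probe upright down through one of the vent slots until its red depth band is level with the chest top, keep it still there for at least three seconds, and finish with the gripper still holding it inside like that. Never press the probe hard against the chest, and leave the tins and the bottle where they stand.

Things in the scene. Friction and masses are not known exactly. Their poses are not given: they have to be found in the camera images.
- sniffer: Loose vapour sniffer, 0.24 kg, upright in its stand, probe down. Origin: middle of the probe's tip; z up along the tool. Probe: flat steel blade 8 (x) by 24 mm (y), 85 mm long, rounded corners, nose rounded 4 mm, red band 41 to 49 mm above the tip. Above it an orange handle block 26 (x) by 34 (y) by 100 mm, dark displays on its broad faces. A half turn about z makes no difference.
- sniffer_grip (a point): Point on the sniffer's axis in the orange handle, 30 mm below its upper end and 155 mm above the probe's tip: a good place to grip from above, across the 26 or the 34 mm. Axes as the sniffer
- stand: Grey stand fixed to the table, base 100 x 110 mm. The handle's underside rests on its shelf, 100 mm up, in a black collar 22 mm high with about 2 mm play; the probe hangs through an opening below. Pull straight up: 25 mm frees the handle, 95 mm the probe. Origin: middle of the underside, on the sniffer's axis; axes as the sniffer at the start
- chest: Yellow steel chest, fixed, closed, hollow, 220 (x) by 280 mm (y), flat top 120 mm above the table, 6 mm thick. Origin: middle of the underside; z up, x away from the robot, y left when not turned. Front lid and rear deck meet on top in a straight joint along y, a flush black gasket 6 mm wide between steel hinge plates. The deck has three vent slots in a row along y; empty inside
- seam_left (a point): Left end of the joint to be followed, on the gasket's centre line at the height of the chest top (chest frame x +28, y +75 mm). Axes as the chest
- seam_right (a point): Right end of the joint to be followed, 150 mm from seam_left (chest frame x +28, y -75 mm), at the height of the chest top. Axes as the chest
- vent_slot (a point): Centre of the middle vent slot at the height of the chest top (chest frame x +69, y -70 mm); the two others lie 34 mm to either side along y. Each is 10 (x) by 26 mm (y), 2 mm more than the probe, and any will do; free depth below the top 106 mm. A thin steel frame surrounds the three. Axes as the chest
- paint_tin: Bystander: bare silver paint tin, 100 mm across, 120 mm high, upright on the table; it stands on the other side of the chest from the sniffer's stand. Origin: middle of its underside
- hardener_tin: Bystander: small tin with a blue band, 52 mm across, 55 mm high, standing on the front lid of the chest. Origin: middle of its underside
- thinner_bottle: Bystander: white bottle with red cap, 66 mm across, 170 mm high, upright on the table beyond the chest on the left. Origin: middle of its underside
Not all that is in view belongs to the job. Leave any green look-alike of the stand alone.

How it is judged:
By the outcome, as a careful person would: the job done as asked, in the order asked, and still so for the second after the job is handed in, while the arm keeps its last pose, push and grip.
It also fails if it takes over 72 s, if anything falls off the work surface, if the arm or the gripper's body presses on something with over 40 N, if the wrist force passes 120 N, or if a joint passes its speed limit or range.

## Working session

There is one attempt and no reset: what is moved stays moved. The work goes in short steps, Python scripts to look and compute and a tool call to move; the robot and the scene stay as the last step left them, time stands still between calls to the robot, and variables do not carry over. Pictures are saved under pics/ and viewed, about 8 in all and at most 12, crops included, and the job is handed in when it is done.

Besides the shell and the picture viewer there is one more tool, called as name(argument=value, ...), one argument or row to a line, values as JSON. apply_moves: Moves the arm, as the interface text tells. Its arguments: {"type":"object","properties":{"increments":{"type":"array"}},"required":["increments"]}

```bash
mkdir -p pics; cat > h.py <<'E'
import numpy as np, cv2
from cell import status, imaging, env
from scipy.spatial.transform import Rotation as Ro
def cam(n, f=None):
    c=imaging.read_camera(n); 
    if f: cv2.imwrite('pics/'+f, cv2.cvtColor(np.array(c['pixels']),cv2.COLOR_RGB2BGR))
    c['f']=192/np.tan(np.radians(c['fovy'])/2); c['K']=np.array([[c['f'],0,c['cx']],[0,c['f'],c['cy']],[0,0,1]])
    c['R']=np.array(c['R']); c['t']=np.array(c['t']); c['d']=np.array(c['distortion'],float)
    return c
def onplane(c,uv,z):
    p=cv2.undistortPoints(np.array(uv,float).reshape(-1,1,2),c['K'],c['d']).reshape(-1,2)
    r=np.c_[p,np.ones(len(p))]@c['R']; o=-c['R'].T@c['t']
    return o+r*((z-o[2])/r[:,2])[:,None]
def proj(c,X): return cv2.projectPoints(np.array(X,float).reshape(-1,1,3),cv2.Rodrigues(c['R'])[0],c['t'],c['K'],c['d'])[0].reshape(-1,2)
E
python3 - <<'E'
from h import *
a=[]
for n in ['scene','top','wrist']:
    c=cam(n,n+'0.png'); a.append(c); print(n,c['fovy'],c['cx'],c['cy'],c['d'],(-c['R'].T@c['t']).round(),c['R'].round(2).tolist())
s=status.state(); print(s)
p=[cv2.resize(cv2.imread('pics/%s0.png'%n),(400,300)) for n in ['scene','wrist']]
cv2.imwrite('pics/sw0.png',np.hstack(p))
cv2.imwrite('pics/topL.png',cv2.resize(cv2.imread('pics/top0.png'),(800,600),interpolation=cv2.INTER_CUBIC))
E
```

```text
scene 45.073741625500325 251.8602543890185 191.4265274890009 [-0.07065773  0.          0.          0.          0.        ] [ 911. -736.  890.] [[0.86, 0.51, -0.01], [0.34, -0.58, -0.74], [-0.38, 0.64, -0.67]]
top 42.87583773289565 251.1783528146176 191.31310406227362 [-0.09507107  0.          0.          0.          0.        ] [ 213.   30. 1501.] [[0.01, -1.0, -0.0], [-0.98, -0.01, -0.2], [0.2, 0.0, -0.98]]
wrist 58.40099976023715 254.45407901150472 193.4029473164479 [-0.10558161  0.          0.          0.          0.        ] [ 344. -527.  384.] [[0.44, -0.9, -0.0], [-0.86, -0.42, 0.28], [-0.26, -0.12, -0.96]]
{'t': 0.15, 'joints': array([-1.22559546e+00,  4.91356357e-01,  1.55927154e+00,  3.70658650e-05,
        1.09172412e+00, -1.05621817e-01]), 'qvel': array([ 4.14832130e-04, -1.54055238e-03, -2.24596122e-03,  3.50712078e-04,
        4.23546687e-05, -6.66893481e-04]), 'tau': array([ 1.76770987e-03, -6.12897563e+01, -2.58279616e+01,  6.92806975e-02,
        4.73087642e-02, -7.29655108e-05]), 'eef_pos': array([ 272.2790696 , -562.39984121,  225.24927519]), 'tcp_rot': array([2.99269844, 1.57003625, 1.8727077 ]), 'ft_force': array([ 0.13688911, -0.03586947,  1.04178856]), 'moment': array([0.01798617, 0.01921819, 0.05350692]), 'opening': 0.9993132387472632}
```

View pics/topL.png

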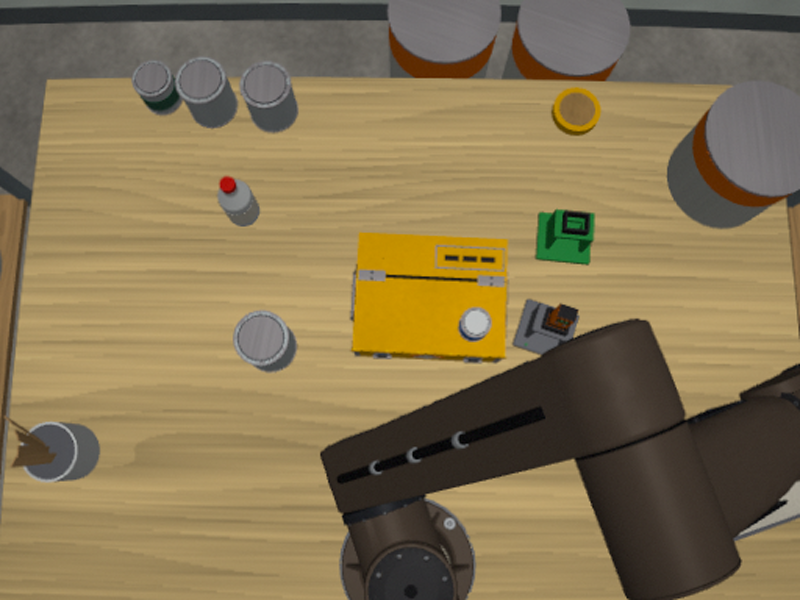

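View pics/sw0.png

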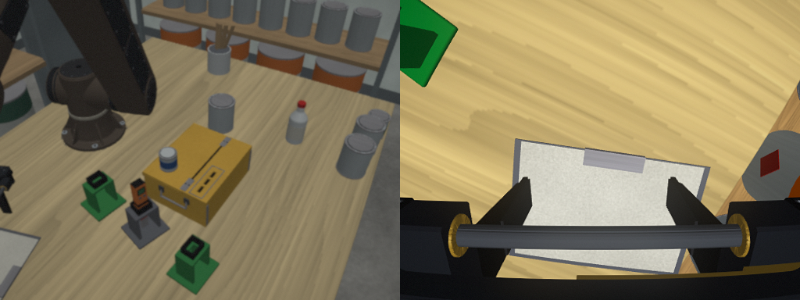

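```bash
python3 - <<'E'
import cv2
a=cv2.imread('pics/top0.png')[140:240,220:380]; cv2.imwrite('pics/topc.png',cv2.resize(a,None,fx=5,fy=5,interpolation=cv2.INTER_CUBIC))
a=cv2.imread('pics/scene0.png')[155:325,130:330]; cv2.imwrite('pics/scc.png',cv2.resize(a,None,fx=3.5,fy=3.5,interpolation=cv2.INTER_CUBIC))
E
```

```text
(no output)
```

View pics/topc.png

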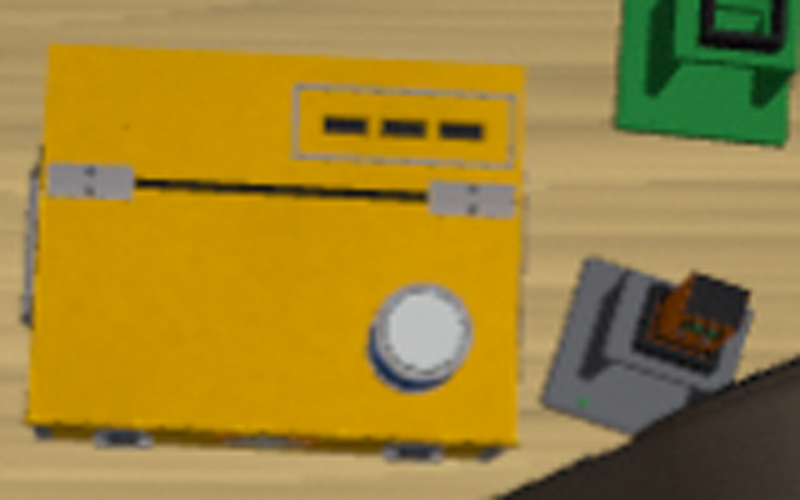

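View pics/scc.png

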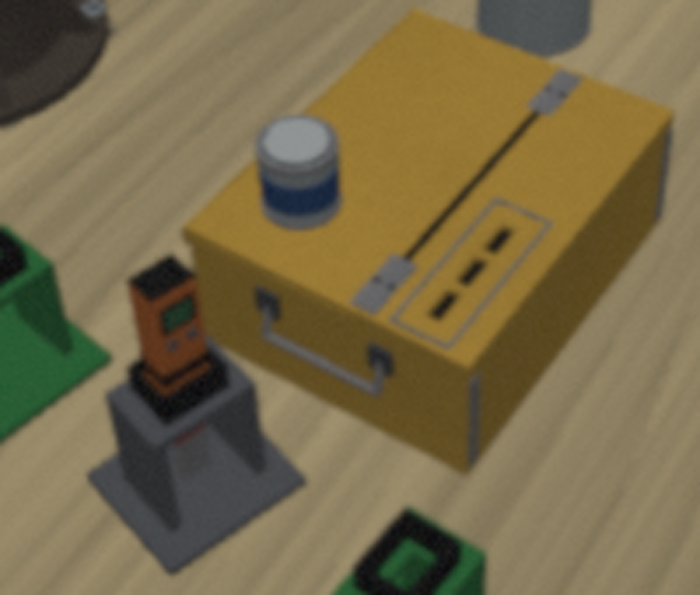

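```bash
cat > fit.py <<'E'
from h import *
from scipy.optimize import least_squares as ls
T=imaging; ct=cam('top'); cs=cam('scene')
ft=lambda a:np.array([220,140])+(np.array(a,float)+.5)/5-.5
fs=lambda a:np.array([130,155])+(np.array(a,float)+.5)/3.5-.5
def R2(y): return np.array([[np.cos(y),-np.sin(y)],[np.sin(y),np.cos(y)]])
def pts(p,L): L=np.array(L,float); return np.c_[L[:,:2]@R2(p[2]).T+p[:2],L[:,2]]
L=[(110,140,120),(110,-140,120),(28,80,120),(28,-80,120),(69,-36,120),(69,-70,120),(69,-104,120),(-110,140,120),(-110,-140,120)]
t=ft([(50,45),(525,65),(0,0),(0,0),(346,126),(403,129),(461,132),(30,423),(518,443)])
s=fs([(672,115),(468,362),(0,0),(0,0),(501,241),(473,273),(443,306),(415,10),(185,232)])
k=[0,1,4,5,6,7,8]
def run(L,t,s,k1,k2,x0):
    g=lambda p:np.r_[(proj(ct,pts(p,L))[k1]-t[k1]).ravel(),(proj(cs,pts(p,L))[k2]-s[k2]).ravel()]
    r=ls(g,x0,x_scale=[10,10,.1],loss='soft_l1'); print(r.x.round(4),np.degrees(r.x[2]).round(2)); print(g(r.x).reshape(-1,2).round(1).tolist()); return r.x
c=run(L,t,s,k,k,[500,0,0])
for kk in [(k,[]),([],k)]: run(L,t,s,kk[0],kk[1],c)
print(pts(c,[(28,75,120),(28,-75,120),(69,-70,120),(69,-36,120),(69,-104,120)]).round(1).tolist())
# sniffer handle top
H=[(13,17,200),(13,-17,200),(-13,-17,200),(-13,17,200)]
t2=ft([(697,272),(750,290),(737,325),(683,308)]); s2=fs([(170,258),(193,285),(0,0),(130,282)])
print(onplane(ct,t2,200).round(1).tolist(), onplane(cs,s2,200).round(1).tolist())
run(H,t2,s2,[0,1,2,3],[],[500,-250,-.3])
print('base',onplane(ct,ft([(590,257),(545,402)]),8).round(1).tolist(), onplane(cs,fs([(90,475),(172,573),(305,482)]),8).round(1).tolist())
E
python3 fit.py
```

```text
[ 5.016385e+02 -3.782730e+01 -3.360000e-02] -1.92
[[-0.2, -0.1], [0.1, -0.0], [0.2, -0.2], [0.4, -0.3], [0.5, -0.4], [-0.2, -1.3], [0.5, -1.1], [-0.0, -1.5], [0.1, 1.6], [-1.0, -0.9], [-0.6, -0.9], [-0.1, -0.8], [-0.2, -0.2], [0.2, -0.7]]
[ 5.002083e+02 -3.729010e+01 -3.240000e-02] -1.85
[[-0.4, 0.5], [-0.1, 0.4], [-0.0, 0.2], [0.2, 0.1], [0.3, 0.0], [-0.4, -0.7], [0.3, -0.7]]
[ 5.031398e+02 -3.929170e+01 -3.520000e-02] -2.02
[[0.3, -0.9], [0.2, 2.4], [-0.8, -0.3], [-0.5, -0.2], [0.1, -0.1], [0.1, 0.2], [0.3, -0.1]]
[[532.1, 36.2, 120.0], [527.1, -113.7, 120.0], [568.3, -110.1, 120.0], [569.4, -76.1, 120.0], [567.1, -144.1, 120.0]]
[[468.3, -260.6, 200.0], [458.6, -289.4, 200.0], [439.2, -281.5, 200.0], [448.3, -252.3, 200.0]] [[447.4, -255.7, 200.0], [471.8, -266.1, 200.0], [192.9, -118.2, 200.0], [438.9, -282.7, 200.0]]
[ 4.535225e+02 -2.709769e+02 -3.616000e-01] -20.72
[[-0.4, -1.2], [0.7, -0.4], [0.3, 1.4], [-0.6, 0.3]]
base [[514.8, -236.3, 8.0], [423.3, -206.2, 8.0]] [[392.2, -306.6, 8.0], [484.1, -338.6, 8.0], [517.7, -238.7, 8.0]]
```

```bash
cat >> h.py <<'E'
def tool():
    s=status.state(); return s, Ro.from_euler('xyz',s['tcp_rot']).as_matrix()
def plan(target,zaz):
    "needed shift in tool axes and turn (deg) for TCP target and azimuth (deg, mod 180) of tool z"
    s,R=tool(); d=R.T@(np.array(target)-s['eef_pos']); a=np.degrees(np.arctan2(R[1,2],R[0,2]))
    # turn about tool x (down): positive turn lowers azimuth
    tr=-((zaz-a+90)%180-90)
    print('t',s['t'].round(2),'pos',s['eef_pos'].round(1),'zaz',a.round(2),'down',R[:,0].round(4),'op',s['opening'].round(3),'F',s['ft_force'].round(1)); print('shift',d.round(1),'then turn',tr.round(2),'q6',s['joints'][5].round(2))
E
python3 - <<'E'
from h import *
plan([454,-271.7,320],-19)
plan([454,-271.7,320],71)
E
```

```text
Traceback (most recent call last):
  File "h.py", line 22, in plan
    print('t',s['t'].round(2),'pos',s['eef_pos'].round(1),'zaz',a.round(2),'down',R[:,0].round(4),'op',s['opening'].round(3),'F',s['ft_force'].round(1)); print('shift',d.round(1),'then turn',tr.round(2),'q6',s['joints'][5].round(2))
              ^^^^^^^^^^^^
AttributeError: 'float' object has no attribute 'round'
```

```bash
sed -i "s/s\['t'\].round(2)/round(s['t'],2)/; s/s\['opening'\].round(3)/round(float(s['opening']),3)/" h.py; python3 - <<'E'
from h import *
plan([454,-271.7,320],-19)
plan([454,-271.7,320],71)
E
```

```text
t 0.25 pos [ 272.3 -562.5  225.4] zaz -64.17 down [-1.e-04  4.e-04 -1.e+00] op 1.003 F [-0.1 -0.   0.3]
shift [ -94.5  290.2 -182.6] then turn -45.17 q6 -0.11
t 0.25 pos [ 272.3 -562.5  225.4] zaz -64.17 down [-1.e-04  4.e-04 -1.e+00] op 1.003 F [-0.1 -0.   0.3]
shift [ -94.5  290.2 -182.6] then turn 44.83 q6 -0.11
```

apply_moves(
  increments=[
    [0,-3.5,29,-18.3,0],
    [0,-3.5,29,-18.3,0],
    [0,-3.5,29,-18.3,0],
    [0,-3.5,29,-18.3,0],
    [0,-3.5,29,-18.3,0],
    [0,-3.5,29,-18.3,0],
    [0,-3.5,29,-18.3,0],
    [0,-3.5,29,-18.3,0],
    [0,-3.5,29,-18.3,0],
    [0,-3.5,29,-18.3,0],
  ],
)

```text
t: 1.25
eef_pos: [454.2, -270.2, 260.8]
tcp_rot: [0.321, 1.571, -0.799]
ft_force: [-0.7, 0.0, -0.5]
opening: 1.001
```

apply_moves(
  increments=[
    [0,0,0,0,-7.5],
    [0,0,0,0,-7.5],
    [0,0,0,0,-7.5],
    [0,0,0,0,-7.5],
    [0,0,0,0,-7.5],
    [0,0,0,0,-7.5],
    [0,0,0,0,0],
    [0,0,0,0,0],
  ],
)

```text
t: 2.05
eef_pos: [453.6, -271.5, 260.6]
tcp_rot: [-2.135, 1.571, -2.474]
ft_force: [0.1, 0.8, 0.2]
opening: 1.002
```

```bash
python3 - <<'E'
from h import *
plan([454,-271.7,162],-19)
c=cam('wrist','w1.png'); cv2.imwrite('pics/w1L.png',cv2.resize(cv2.imread('pics/w1.png'),(800,600),interpolation=cv2.INTER_CUBIC))
c2=cam('top','t1.png')
E
```

```text
t 2.05 pos [ 453.6 -271.5  260.6] zaz -19.39 down [-0. -0. -1.] op 1.002 F [0.1 0.8 0.2]
shift [98.6 -0.1  0.5] then turn -0.39 q6 -0.33
```

View pics/w1L.png

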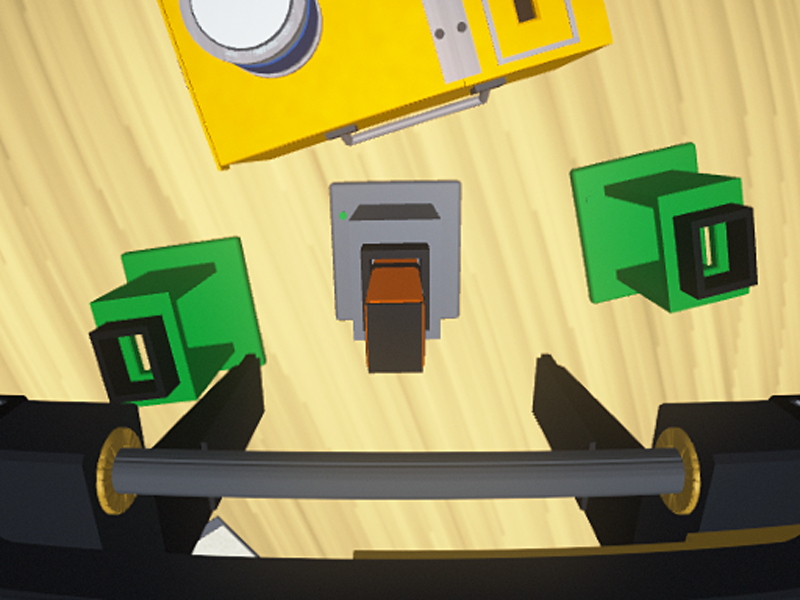

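```bash
python3 - <<'E'
from h import *
c=cam('wrist'); f=lambda a:(np.array(a,float)+.5)/1.5625-.5
p=onplane(c,f([(370,303),(423,303),(421,372),(369,373)]),200); print(p.round(1).tolist(),p.mean(0).round(1))
for a,b in [(0,1),(3,2)]: d=p[b]-p[a]; print(np.hypot(*d[:2]).round(1),np.degrees(np.arctan2(d[1],d[0])).round(1))
d=p[0]-p[3]; print(np.hypot(*d[:2]).round(1))
s,R=tool(); P=s['eef_pos']
for o in [0,11]:
    print(proj(c,[P+R@[o,0,-47],P+R@[o,0,47]]).round(1).tolist(), f([(262,358),(543,356)]).round(1).tolist())
print('base', onplane(c,f([(330,182),(461,182)]),8).round(1).tolist())
E
```

```text
[[447.0, -252.8, 200.0], [468.3, -260.3, 200.0], [457.3, -290.3, 200.0], [435.3, -283.2, 200.0]] [ 452.  -271.6  200. ]
22.6 -19.3
23.1 -18.1
32.5
[[164.4, 255.8], [346.4, 255.9]] [[167.5, 228.9], [347.3, 227.7]]
[[169.4, 246.6], [341.4, 246.8]] [[167.5, 228.9], [347.3, 227.7]]
base [[422.2, -203.6, 8.0], [515.6, -236.3, 8.0]]
```

apply_moves(
  increments=[
    [0,12,0,0,0],
    [0,15,0,0,0],
    [0,15,0,0,0],
    [0,15,0,0,0],
    [0,15,0,0,0],
    [0,12,0,0,0],
    [0,8,0,0,0],
    [0,4,0,0,0],
    [0,2,0,0,0],
    [0,0,0,0,0],
  ],
)

```text
t: 3.2
eef_pos: [453.7, -271.6, 162.8]
tcp_rot: [-0.42, 1.57, -0.755]
ft_force: [-0.1, -0.4, 0.1]
opening: 0.993
```

apply_moves(
  increments=[
    [0.3,0,0,0,0],
    [0.5,0,0,0,0],
    [0.6,0,0,0,0],
    [0.7,0,0,0,0],
    [0.8,0,0,0,0],
    [1,0,0,0,0],
    [1,0,0,0,0],
    [1,0,0,0,0],
  ],
)

```text
t: 4.0
eef_pos: [453.6, -271.5, 162.6]
tcp_rot: [-1.211, 1.571, -1.545]
ft_force: [0.6, -0.7, -0.5]
opening: 0.386
```

apply_moves(
  increments=[
    [1,0,0,0,0],
    [1,0,0,0,0],
    [1,0,0,0,0],
    [1,0,0,0,0],
  ],
)

```text
t: 4.4
eef_pos: [453.5, -271.4, 162.6]
tcp_rot: [3.007, 1.57, 2.673]
ft_force: [-0.6, 0.2, -1.0]
opening: 0.274
```

apply_moves(
  increments=[
    [1,-5,0,0,0],
    [1,-10,0,0,0],
    [1,-15,0,0,0],
    [1,-20,0,0,0],
    [1,-25,0,0,0],
    [1,-30,0,0,0],
    [1,-30,0,0,0],
    [1,-25,0,0,0],
    [1,-15,0,0,0],
    [1,-5,0,0,0],
  ],
)

```text
t: 5.4
eef_pos: [453.8, -271.6, 345.0]
tcp_rot: [-0.335, 1.567, -0.669]
ft_force: [-0.5, 0.1, -2.8]
opening: 0.275
```

```bash
python3 - <<'E'
from h import *
# turn 17.4 deg to chest yaw, then go above slots for measuring
plan([568,-76,342],-1.9)
plan([532,36,342],-1.9)
E
```

```text
t 5.4 pos [ 453.8 -271.6  345. ] zaz -19.17 down [ 0.0027 -0.0021 -1.    ] op 0.275 F [-0.5  0.1 -2.8]
shift [  2.9 222.2  43.7] then turn -17.27 q6 -0.33
t 5.4 pos [ 453.8 -271.6  345. ] zaz -19.17 down [ 0.0027 -0.0021 -1.    ] op 0.275 F [-0.5  0.1 -2.8]
shift [  2.5 316.2 -27.1] then turn -17.27 q6 -0.33
```

apply_moves(
  increments=[
    [1,0,12,-1.0,0],
    [1,0,25,-2.1,0],
    [1,0,38,-3.3,0],
    [1,0,42,-3.6,0],
    [1,0,45,-3.9,0],
    [1,0,45,-3.9,0],
    [1,0,42,-3.6,0],
    [1,0,34,-2.9,0],
    [1,0,22,-1.9,0],
    [1,0,11,-0.9,0],
  ],
)

```text
t: 6.4
eef_pos: [531.5, 38.3, 341.6]
tcp_rot: [-3.008, 1.569, 2.943]
ft_force: [0.7, 0.2, -2.0]
opening: 0.272
```

apply_moves(
  increments=[
    [1,10,0,0,-3],
    [1,10,0,0,-6],
    [1,10,0,0,-5],
    [1,10,0,0,-3.3],
    [1,5,0,0,0],
    [1,0,0,0,0],
    [1,0,0,0,0],
  ],
)

```text
t: 7.1
eef_pos: [531.8, 35.8, 297.8]
tcp_rot: [-1.011, 1.571, -1.045]
ft_force: [0.7, -0.5, -2.8]
opening: 0.274
```

```bash
python3 - <<'E'
from h import *
plan([532,36,280],-1.9)
c=cam('wrist','w2.png'); cv2.imwrite('pics/w2L.png',cv2.resize(cv2.imread('pics/w2.png'),(800,600),interpolation=cv2.INTER_CUBIC))
cam('top','t2.png');cam('scene','s2.png')
s,R=tool(); P=s['eef_pos']; print('tip pred',proj(c,[P+R@[147,0,0]]).round(1)*1.5625)
E
```

```text
t 7.1 pos [531.8  35.8 297.8] zaz -1.96 down [ 1.e-04 -1.e-04 -1.e+00] op 0.274 F [ 0.7 -0.5 -2.8]
shift [17.8  0.2  0.2] then turn -0.06 q6 -0.02
tip pred [[398.75   286.5625]]
```

View pics/w2L.png

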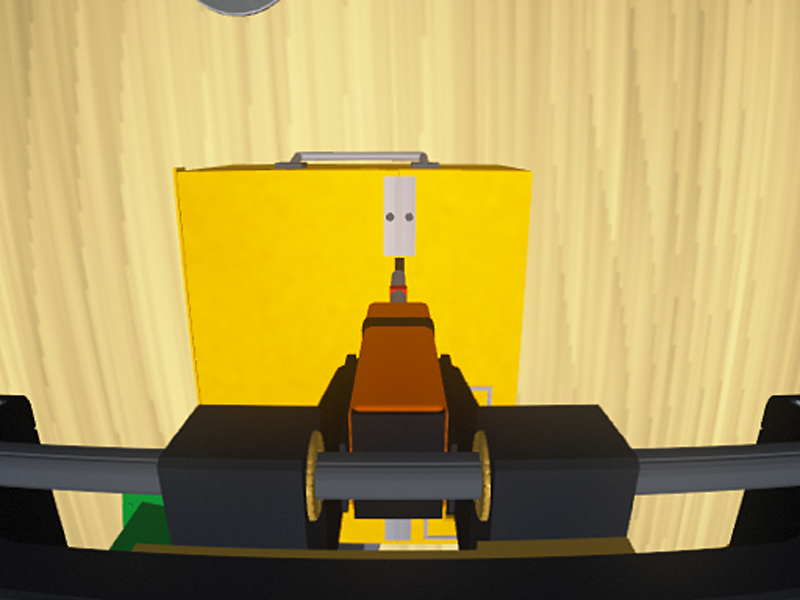

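```bash
python3 - <<'E'
from h import *
c=cam('wrist'); f=lambda a:(np.array(a,float)+.5)/1.5625-.5
s,R=tool(); P=s['eef_pos']
print('blade near edge tip/band pred',(proj(c,[P+R@[147,12,0],P+R@[102,12,0],P+R@[147,12,4],P+R@[147,12,-4]])*1.5625).round(1).tolist())
print('corners,hinge end, gasket',onplane(c,f([(177,169),(530,170),(384,257),(415,257),(400,257),(384,178),(415,178)]),120).round(1).tolist())
C=np.array([501.6,-37.8]);y=-0.0336
for l in [(-110,140),(110,140),(28,75)]: print(C+np.array([[np.cos(y),-np.sin(y)],[np.sin(y),np.cos(y)]])@l)
a=cv2.imread('pics/w2.png')[145:205,215:295]; cv2.imwrite('pics/w2c.png',cv2.resize(a,None,fx=8,fy=8,interpolation=cv2.INTER_CUBIC))
E
```

```text
blade near edge tip/band pred [[398.4, 266.6], [398.4, 286.2], [405.3, 266.6], [391.6, 266.6]]
corners,hinge end, gasket [[395.7, 108.5, 120.0], [615.2, 99.7, 120.0], [523.0, 47.6, 120.0], [542.8, 47.0, 120.0], [533.2, 47.3, 120.0], [524.9, 97.2, 120.0], [544.0, 96.6, 120.0]]
[396.3652019  105.81628483]
[616.24102799  98.42567563]
[532.10372191  36.21704499]
```

View pics/w2c.png

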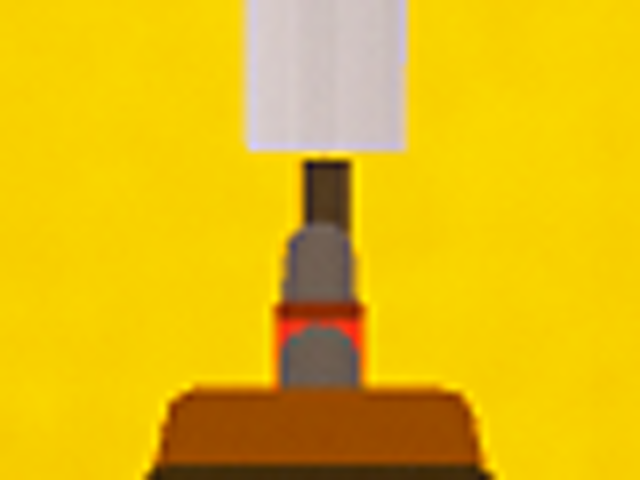

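apply_moves(
  increments=[
    [1,4,1,0.2,0],
    [1,6,1,0.3,0],
    [1,6,1,0.3,0],
    [1,4,1,0,0],
    [1,3,0,0,0],
    [1,1.7,0,0,0],
    [1,0,0,0,0],
    [1,0,0,0,0],
  ],
)

```text
t: 8.1
eef_pos: [532.8, 39.8, 273.0]
tcp_rot: [-0.564, 1.571, -0.596]
ft_force: [0.7, -0.0, -3.0]
opening: 0.275
```

```bash
python3 - <<'E'
from h import *
plan([532.8,40,273.1],-1.92)
c=cam('wrist','w3.png'); d=cam('scene','s3.png')
print(onplane(c,[(255.4,164.9)],120))
s,R=tool();P=s['eef_pos'];print(proj(d,[P+R@[147.6,0,0]]))
u,v=proj(d,[P+R@[147.6,0,0]])[0].astype(int)
a=cv2.resize(cv2.imread('pics/w3.png')[145:205,215:295],None,fx=5,fy=5,interpolation=cv2.INTER_CUBIC)
b=cv2.resize(cv2.imread('pics/s3.png')[v-50:v+10,u-40:u+40],None,fx=5,fy=5,interpolation=cv2.INTER_CUBIC)
cv2.imwrite('pics/ab3.png',np.hstack([a,b])); print(u,v)
E
```

```text
t 8.1 pos [532.8  39.8 273. ] zaz -1.87 down [ 2.e-04 -2.e-04 -1.e+00] op 0.275 F [ 0.7 -0.  -3. ]
shift [-0.1  0.2 -0. ] then turn 0.05 q6 -0.02
[[533.71162327  55.85549607 120.        ]]
[[281.4168068  186.66811299]]
281 186
```

View pics/ab3.png

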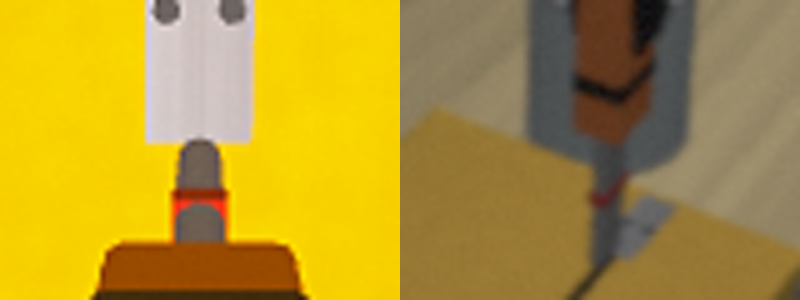

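apply_moves(
  increments=[
    [1,0,-1,0,0],
    [1,0,-2,0,0],
    [1,0,-2,0,0],
    [1,0,-2,0,0],
    [1,0,-2,0,0],
    [1,0,-2,0,0],
    [1,0,-2,0,0],
    [1,0,-2,0,0],
    [1,0,-2,0,0],
    [1,0,-2,0,0],
  ],
)

```text
t: 9.2
eef_pos: [532.1, 20.7, 272.9]
tcp_rot: [-1.09, 1.571, -1.123]
ft_force: [0.4, 0.1, -3.1]
opening: 0.274
```

apply_moves(
  increments=[
    [1,0,-2,0,0],
    [1,0,-2,0,0],
    [1,0,-2,0,0],
    [1,0,-2,0,0],
    [1,0,-2,0,0],
    [1,0,-2,0,0],
    [1,0,-2,0,0],
    [1,0,-2,0,0],
    [1,0,-2,0,0],
    [1,0,-2,0,0],
  ],
)

```text
t: 10.2
eef_pos: [531.5, 0.7, 272.9]
tcp_rot: [-1.332, 1.571, -1.365]
ft_force: [0.2, -0.1, -2.2]
opening: 0.273
```

apply_moves(
  increments=[
    [1,0,-2,0,0],
    [1,0,-2,0,0],
    [1,0,-2,0,0],
    [1,0,-2,0,0],
    [1,0,-2,0,0],
    [1,0,-2,0,0],
    [1,0,-2,0,0],
    [1,0,-2,0,0],
    [1,0,-2,0,0],
    [1,0,-2,0,0],
  ],
)

```text
t: 11.2
eef_pos: [530.8, -19.3, 272.9]
tcp_rot: [-1.599, 1.571, -1.632]
ft_force: [0.2, 0.5, -3.0]
opening: 0.273
```

apply_moves(
  increments=[
    [1,0,-2,0,0],
    [1,0,-2,0,0],
    [1,0,-2,0,0],
    [1,0,-2,0,0],
    [1,0,-2,0,0],
    [1,0,-2,0,0],
    [1,0,-2,0,0],
    [1,0,-2,0,0],
    [1,0,-2,0,0],
    [1,0,-2,0,0],
  ],
)

```text
t: 12.2
eef_pos: [530.1, -39.3, 272.9]
tcp_rot: [-1.253, 1.571, -1.286]
ft_force: [0.5, 0.6, -2.5]
opening: 0.272
```

```bash
python3 - <<'E'
from h import *
plan([527.1+.6,-117.7,273.1],-1.92)
E
```

```text
t 12.2 pos [530.1 -39.3 272.9] zaz -1.87 down [ 0.e+00 -1.e-04 -1.e+00] op 0.272 F [ 0.5  0.6 -2.5]
shift [ -0.2 -78.5   0.1] then turn 0.05 q6 -0.17
```

apply_moves(
  increments=[
    [1,0,-2,0,0],
    [1,0,-2,0,0],
    [1,0,-2,0,0],
    [1,0,-2,0,0],
    [1,0,-2,0,0],
    [1,0,-2,0,0],
    [1,0,-2,0,0],
    [1,0,-2,0,0],
    [1,0,-2,0,0],
    [1,0,-2,0,0],
  ],
)

```text
t: 13.2
eef_pos: [529.5, -59.3, 272.9]
tcp_rot: [-1.252, 1.571, -1.284]
ft_force: [-0.5, 0.5, -2.6]
opening: 0.272
```

apply_moves(
  increments=[
    [1,0,-2,0,0],
    [1,0,-2,0,0],
    [1,0,-2,0,0],
    [1,0,-2,0,0],
    [1,0,-2,0,0],
    [1,0,-2,0,0],
    [1,0,-2,0,0],
    [1,0,-2,0,0],
    [1,0,-2,0,0],
    [1,0,-2,0,0],
  ],
)

```text
t: 14.2
eef_pos: [528.8, -79.2, 272.9]
tcp_rot: [-1.71, 1.571, -1.743]
ft_force: [-0.5, -0.6, -1.6]
opening: 0.272
```

apply_moves(
  increments=[
    [1,0,-2,0,0],
    [1,0,-2,0,0],
    [1,0,-2,0,0],
    [1,0,-2,0,0],
    [1,0,-2,0,0],
    [1,0,-2,0,0],
    [1,0,-2,0,0],
    [1,0,-2,0,0],
    [1,0,-2,0,0],
    [1,0,-2,0,0],
  ],
)

```text
t: 15.2
eef_pos: [528.2, -99.2, 272.9]
tcp_rot: [-1.337, 1.571, -1.37]
ft_force: [-0.1, -0.3, -2.0]
opening: 0.272
```

apply_moves(
  increments=[
    [1,0,-2,0,0],
    [1,0,-2,0,0],
    [1,0,-2,0,0],
    [1,0,-2,0,0],
    [1,0,-2,0,0],
    [1,0,-2,0,0],
    [1,0,-2,0,0],
    [1,0,-2,0,0],
    [1,0,-2,0,0],
    [1,0,-1,0,0],
  ],
)

```text
t: 16.2
eef_pos: [527.6, -118.3, 272.9]
tcp_rot: [-1.194, 1.571, -1.227]
ft_force: [0.7, 0.8, -3.7]
opening: 0.274
```

apply_moves(
  increments=[
    [1,0,0,0,0],
    [1,0,0,0,0],
  ],
)

```text
t: 16.4
eef_pos: [527.6, -118.0, 272.9]
tcp_rot: [-0.855, 1.571, -0.887]
ft_force: [0.2, 0.1, -3.0]
opening: 0.271
```

```bash
python3 - <<'E'
from h import *
plan([569.4,-76.1,300],-1.92)
s,R=tool();P=s['eef_pos']
c=cam('wrist','w4.png'); d=cam('scene','s4.png')
u,v=proj(d,[P+R@[147.6,0,0]])[0].astype(int)
a=cv2.resize(cv2.imread('pics/w4.png')[120:210,205:325],None,fx=4,fy=4,interpolation=cv2.INTER_CUBIC)
b=cv2.resize(cv2.imread('pics/s4.png')[v-70:v+20,u-40:u+40],None,fx=4,fy=4,interpolation=cv2.INTER_CUBIC)
cv2.imwrite('pics/ab4.png',np.hstack([a,b])); print(u,v)
E
```

```text
t 16.4 pos [ 527.6 -118.   272.9] zaz -1.87 down [ 0. -0. -1.] op 0.271 F [ 0.2  0.1 -3. ]
shift [-27.1  43.3  40.4] then turn 0.05 q6 -0.31
246 225
```

View pics/ab4.png

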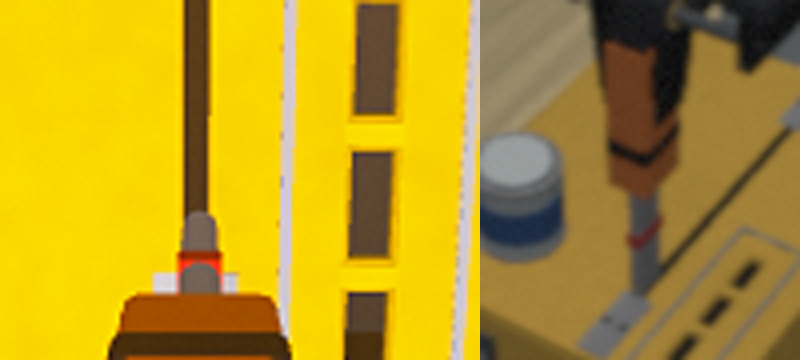

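```bash
python3 - <<'E'
from h import *
c=cam('wrist')
g=lambda a:np.array([205,120])+(np.array(a,float)+.5)/4-.5
print(onplane(c,g([(372.5,207.5),(378,63),(197,207),(197,63),(349,150),(346,262),(399,150),(395,262)]),120).round(2).tolist())
s,R=tool();P=s['eef_pos']; print(P, 4*(proj(c,[P+R@[147.6,12,0],P+R@[147.6,0,0]])-[205,120]))
E
```

```text
[[567.67, -109.4, 120.0], [568.89, -75.87, 120.0], [526.84, -108.03, 120.0], [527.91, -74.66, 120.0], [562.23, -95.67, 120.0], [561.46, -122.35, 120.0], [573.77, -96.0, 120.0], [573.02, -122.71, 120.0]]
[ 527.572266   -117.98740603  272.94676032] [[200.11157721 201.90805737]
 [200.05190447 252.74340209]]
```

apply_moves(
  increments=[
    [1,-5,0,2.2,0],
    [1,-5,1,4,0],
    [1,0,1.5,6,0],
    [1,0,2.5,8,0],
    [1,0,2.5,9,0],
    [1,0,1,6,0],
    [1,3,1,4,0],
    [1,5,0,1,0],
    [1,2,0,0,0],
    [1,0,0,0,0],
  ],
)

```text
t: 17.55
eef_pos: [567.7, -109.9, 272.4]
tcp_rot: [3.001, 1.57, 2.969]
ft_force: [-0.1, -0.1, -3.4]
opening: 0.272
```

```bash
python3 - <<'E'
from h import *
plan([568.1,-109.8,273],-1.92)
s,R=tool();P=s['eef_pos']
c=cam('wrist','w5.png'); d=cam('scene','s5.png'); 
print(proj(c,[P+R@[147.6,12,0],P+R@[147.6,0,0]]))
u,v=proj(d,[P+R@[147.6,0,0]])[0].astype(int)
a=cv2.resize(cv2.imread('pics/w5.png')[125:205,225:285],None,fx=7,fy=7,interpolation=cv2.INTER_CUBIC)
b=cv2.resize(cv2.imread('pics/s5.png')[v-50:v+30,u-27:u+27],None,fx=7,fy=7,interpolation=cv2.INTER_CUBIC)
cv2.imwrite('pics/ab5.png',np.hstack([a,b])); print(u,v)
E
```

```text
t 17.55 pos [ 567.7 -109.9  272.4] zaz -1.88 down [-1.e-03  2.e-04 -1.e+00] op 0.272 F [-0.1 -0.1 -3.4]
shift [-0.6  0.1  0.4] then turn 0.04 q6 -0.27
[[255.00789058 170.48500412]
 [254.99227593 183.19379646]]
263 230
```

View pics/ab5.png

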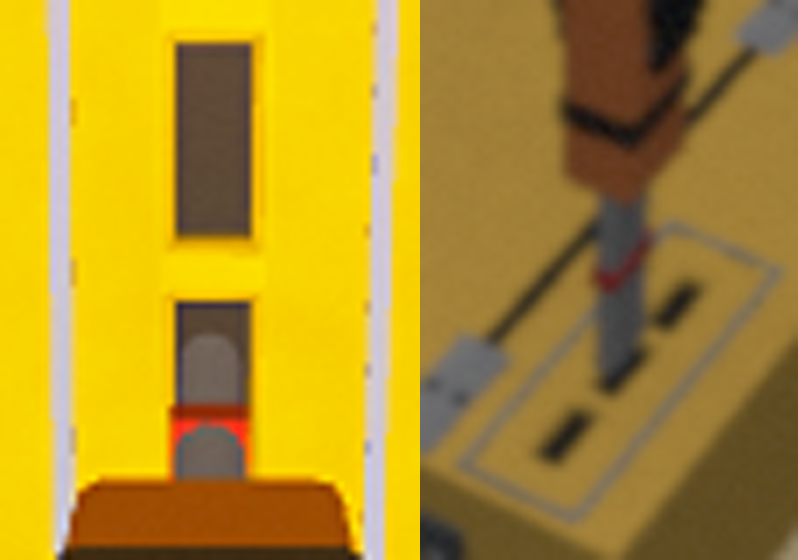

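apply_moves(
  increments=[
    [1,0,0.3,0.2,0],
    [1,0,0.3,0.2,0],
    [1,1,0,0,0],
    [1,1,0,0,0],
    [1,1,0,0,0],
    [1,1,0,0,0],
    [1,0.8,0,0,0],
    [1,0,0,0,0],
  ],
)

```text
t: 18.45
eef_pos: [568.4, -109.3, 268.0]
tcp_rot: [-3.062, 1.571, -3.095]
ft_force: [0.1, 0.1, -2.6]
opening: 0.271
```

apply_moves(
  increments=[
    [1,0.7,0,0,0],
    [1,0.7,0,0,0],
    [1,0.6,0,0,0],
    [1,0,0,0,0],
    [1,0,0,0,0],
  ],
)

```text
t: 18.95
eef_pos: [568.5, -109.3, 266.1]
tcp_rot: [-1.61, 1.571, -1.642]
ft_force: [0.8, -0.5, -3.1]
opening: 0.272
```

```bash
python3 - <<'E'
from h import *
plan([568.1,-109.3,222.6],-1.92)
s,R=tool();P=s['eef_pos']
c=cam('wrist','w6.png'); d=cam('scene','s6.png')
print((proj(c,[P+R@[147.6,12,0],P+R@[147.6,0,0]])-[235,145]+.5)*10, s['moment'])
u,v=proj(d,[P+R@[147.6,0,0]])[0].astype(int)
a=cv2.resize(cv2.imread('pics/w6.png')[140:200,235:275],None,fx=10,fy=10,interpolation=cv2.INTER_CUBIC)
b=cv2.resize(cv2.imread('pics/s6.png')[v-40:v+20,u-20:u+20],None,fx=10,fy=10,interpolation=cv2.INTER_CUBIC)
cv2.imwrite('pics/ab6.png',np.hstack([a,b])); print(u,v)
E
```

```text
t 18.95 pos [ 568.5 -109.3  266.1] zaz -1.87 down [-0. -0. -1.] op 0.272 F [ 0.8 -0.5 -3.1]
shift [43.5 -0.  -0.4] then turn 0.05 q6 -0.27
[[205.10686273 259.60073328]
 [204.95091689 386.67975517]] [-0.00333637 -0.09532348 -0.00476062]
264 232
```

View pics/ab6.png

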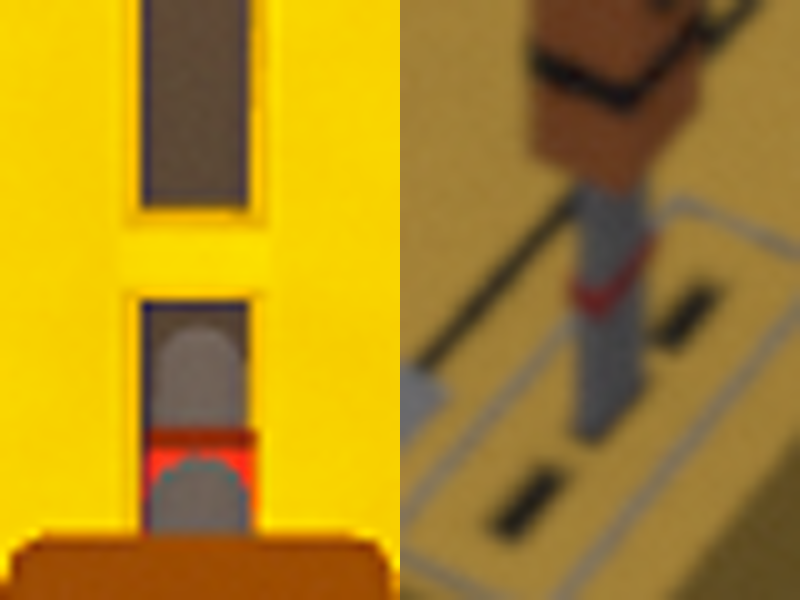

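apply_moves(
  increments=[
    [1,0,0.2,-0.3,0],
    [1,0.5,0,0,0],
    [1,1,0,0,0],
    [1,1,0,0,0],
    [1,1,0,0,0],
    [1,1,0,0,0],
    [1,0,0,0,0],
  ],
)

```text
t: 19.75
eef_pos: [568.1, -109.1, 261.4]
tcp_rot: [-3.026, 1.571, -3.058]
ft_force: [0.5, -0.9, -2.6]
opening: 0.27
```

apply_moves(
  increments=[
    [1,1,0,0,0],
    [1,1,0,0,0],
    [1,1.5,0,0,0],
    [1,1.5,0,0,0],
    [1,1.5,0,0,0],
    [1,1.5,0,0,0],
    [1,1.5,0,0,0],
    [1,1.5,0,0,0],
    [1,0,0,0,0],
  ],
)

```text
t: 20.65
eef_pos: [568.1, -109.1, 250.4]
tcp_rot: [3.036, 1.57, 3.003]
ft_force: [0.3, 0.7, -2.7]
opening: 0.272
```

apply_moves(
  increments=[
    [1,2,0,0,0],
    [1,2,0,0,0],
    [1,2,0,0,0],
    [1,2,0,0,0],
    [1,2,0,0,0],
    [1,2,0,0,0],
    [1,2,0,0,0],
    [1,0,0,0,0],
  ],
)

```text
t: 21.45
eef_pos: [568.1, -109.1, 236.3]
tcp_rot: [3.1, 1.57, 3.068]
ft_force: [1.3, -0.5, -2.5]
opening: 0.273
```

apply_moves(
  increments=[
    [1,2,0,0,0],
    [1,2,0,0,0],
    [1,2,0,0,0],
    [1,2,0,0,0],
    [1,2,0,0,0],
    [1,2,0,0,0],
    [1,1,0,0,0],
    [1,0.8,0,0,0],
    [1,0,0,0,0],
    [1,0,0,0,0],
  ],
)

```text
t: 22.45
eef_pos: [568.2, -109.1, 222.9]
tcp_rot: [-0.796, 1.571, -0.829]
ft_force: [0.4, -0.2, -1.6]
opening: 0.272
```

```bash
python3 - <<'E'
from h import *
plan([568.1,-109.1,222.6],-1.92)
s,R=tool();P=s['eef_pos']
d=cam('scene','s7.png'); c=cam('wrist','w7.png')
u,v=proj(d,[P+R@[102.6,0,0]])[0].astype(int)
a=cv2.resize(cv2.imread('pics/w7.png')[140:200,235:275],None,fx=10,fy=10,interpolation=cv2.INTER_CUBIC)
b=cv2.resize(cv2.imread('pics/s7.png')[v-35:v+25,u-20:u+20],None,fx=10,fy=10,interpolation=cv2.INTER_CUBIC)
cv2.imwrite('pics/ab7.png',np.hstack([a,b])); print(u,v)
E
```

```text
t 22.45 pos [ 568.2 -109.1  222.9] zaz -1.87 down [ 1.e-04 -1.e-04 -1.e+00] op 0.272 F [ 0.4 -0.2 -1.6]
shift [ 0.3 -0.  -0.1] then turn 0.05 q6 -0.27
264 231
```

View pics/ab7.png

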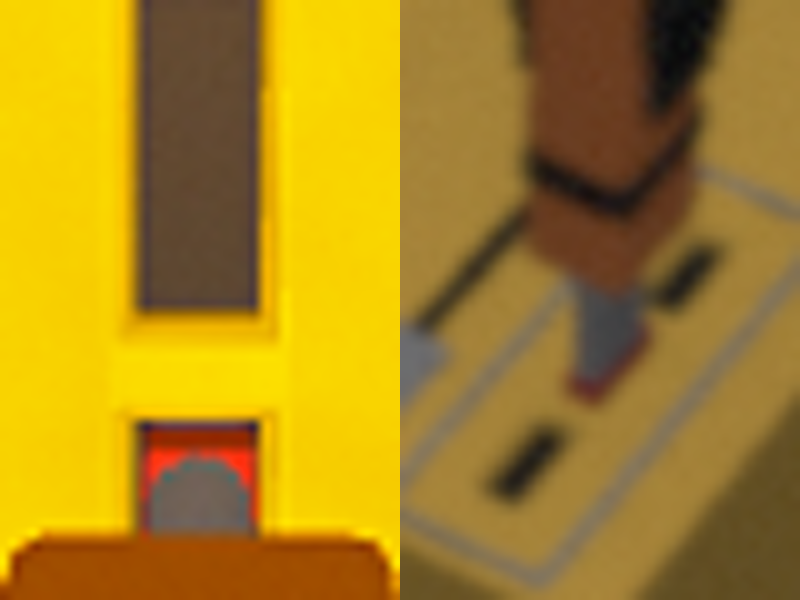

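apply_moves(
  increments=[
    [1,0,0,0,0],
    [1,0,0,0,0],
    [1,0,0,0,0],
    [1,0,0,0,0],
    [1,0,0,0,0],
    [1,0,0,0,0],
    [1,0,0,0,0],
    [1,0,0,0,0],
    [1,0,0,0,0],
    [1,0,0,0,0],
  ],
)

```text
t: 23.55
eef_pos: [568.2, -109.1, 222.9]
tcp_rot: [-0.896, 1.571, -0.929]
ft_force: [-0.4, 0.2, -2.4]
opening: 0.272
```

apply_moves(
  increments=[
    [1,0,0,0,0],
    [1,0,0,0,0],
    [1,0,0,0,0],
    [1,0,0,0,0],
    [1,0,0,0,0],
    [1,0,0,0,0],
    [1,0,0,0,0],
    [1,0,0,0,0],
    [1,0,0,0,0],
    [1,0,0,0,0],
  ],
)

```text
t: 24.55
eef_pos: [568.2, -109.1, 222.8]
tcp_rot: [-1.126, 1.571, -1.158]
ft_force: [0.1, -0.3, -2.8]
opening: 0.273
```

apply_moves(
  increments=[
    [1,0,0,0,0],
    [1,0,0,0,0],
    [1,0,0,0,0],
    [1,0,0,0,0],
    [1,0,0,0,0],
    [1,0,0,0,0],
    [1,0,0,0,0],
    [1,0,0,0,0],
    [1,0,0,0,0],
    [1,0,0,0,0],
  ],
)

```text
t: 25.55
eef_pos: [568.2, -109.1, 222.8]
tcp_rot: [-0.895, 1.571, -0.927]
ft_force: [-0.7, 0.1, -2.1]
opening: 0.271
```

apply_moves(
  increments=[
    [1,0,0,0,0],
    [1,0,0,0,0],
    [1,0,0,0,0],
    [1,0,0,0,0],
    [1,0,0,0,0],
    [1,0,0,0,0],
    [1,0,0,0,0],
    [1,0,0,0,0],
    [1,0,0,0,0],
    [1,0,0,0,0],
  ],
)

```text
t: 26.55
eef_pos: [568.2, -109.1, 222.9]
tcp_rot: [-0.872, 1.571, -0.905]
ft_force: [-0.4, -0.0, -2.2]
opening: 0.271
```

```bash
python3 - <<'E'
from h import *
plan([568.1,-109.1,222.6],-1.92)
print(env.job_done())
E
```

```text
t 26.55 pos [ 568.2 -109.1  222.9] zaz -1.87 down [ 1.e-04 -1.e-04 -1.e+00] op 0.271 F [-0.4 -0.  -2.2]
shift [ 0.3 -0.  -0.1] then turn 0.05 q6 -0.27
the job is handed in; nothing more can be done
None
```

I carried out the leak check and handed it in at 26.6 s of the allowed 72 s. No verdict is reported back.

- **Seam pass:** I lifted the sniffer from its stand and drew the tip along the gasket from left to right in one pass. It moved at 2 cm/s about 5 mm above the top, starting and ending about 4 mm beyond the two joint ends. Pictures at each end showed the tip centred on the gasket to within about 0.5 mm.
- **Air sample:** I lowered the probe through the middle vent slot to the red band and held it still for 4 s. The gripper is still holding it there.
- **Last checks:**
  - The last picture showed the red band at the chest top. By the arm's reading it is about 0.3 mm high.
  - The force readings, taken at the end of each move, never showed more than about the sniffer's own weight.
  - The grip opening held steady at about 26 mm, the width of the handle.
- **Disagreement:** The cameras differed by 1 to 3 mm on the chest's exact position. I settled the slot alignment by comparing the probe tip directly with the slot. The end gap along the slot stayed uncertain by up to about 1 mm, but the probe went in without any sign of contact.
- **Not checked:** I did not take a closing picture of the tins and bottle. The carried probe's tip was planned to clear the small tin by about 2 cm, and no contact showed in the force readings.

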